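# Seat a vial rack against the stops of an autosampler

### The arm

A 6-joint arm with a two-finger parallel gripper is mounted at the origin on the work surface. World frame = base frame: x ahead of the robot, y to its left, z up, the work surface at z = 0. Lengths are in m, angles in rad, forces in N, time in s.
With the tool pointing down it reaches from about 0.375 to 0.975 m from the base axis. Payload 3.8 kg.
Tool frame: the origin (TCP) lies between the finger pads; the fingertips stand 22 mm ahead of it and the grasp point (between the pads) lies 3 mm ahead of it; z points along the fingers, y is the direction in which the jaws open and shut (so a half turn about z gives the same grasp; the last joint's range is limited). The gripper opens to 85 mm and grips with 20 to 120 N. Pads are 22 mm wide; open, the fingers measure 114 mm over their backs; the gripper's body (76 mm by 85 mm) begins 54 mm behind the grasp point. The pads swing forward as they close: fully open they stand 13 mm farther back than shut.
Start: joints at [1.3, 0.264, 1.604, -0, 1.274, -0.037], TCP at [0.156, 0.657, 0.253] pointing down, gripper open.
Joint ranges: [-2.63, 2.63], [-0.94, 2.18], [0.31, 2.57], [-1.31, 4.45], [0, 2.66], [-2.55, 2.55]. Speed limits (rad/s): [2.57, 2.57, 3.14, 3.14, 3.14, 3.14].

### API

Orientations are given as a rotation vector (axis times angle).
In Python, from workcell import * gives the robot as it stands.
- The arm moves only by the tool step_arm, never from a script. Its argument "motion" is a list that holds one entry, the list of rows, each a list of 7 numbers: the finger opening in m, from 0 to 0.0854, then the shift along the world's x, y, z in m, then the turn, a rotation vector about the world's x, y, z in degrees. A call has exactly 8 rows; each row is the pose to reach, as a shift and turn from the pose measured when the call began; what a row does not reach only later rows make up. A row lasts 1/8 s, in which the tool goes at most 62.5 mm and 10.7 degrees, less where a joint would pass 70% of its speed; a pose out of reach is approached as far as the arm can. A call with a gripper value outside its range is refused whole. The fingers move at their own pace and stop on an object; "newtons" is the grip in N (left out, the last holds). Time passes only in rows, so rows that repeat a pose let the fingers close, or fill a call up. It gives the time, the measured TCP pose, the force and the opening at its end, in the units of the state.
- read_state(): the state, without advancing time (a new reading comes with each control period).
- read_camera(name): name is "scene" or "top" or "wrist"; returns (picture, depth): 400x640x3 uint8, blue, green, red; 400x640 float32, m along the optical axis (not along the pixel's ray), 0 where there is no reading.
- get_calibration(name): a dict with "K" (3x3 intrinsics, pixels), "world_from_camera" (4x4, takes a point from camera to world coordinates). Camera axes: x right, y down, z forward; pixel columns grow to the right and rows downward; lengths in m; the calibration is good to about 2 mm. A picture is of the moment at which its call begins: read the wrist's pose just before it. get_calibration takes no time and is no camera call; for the wrist camera it gives the pose at the moment of the call.
- finish_job(): hands the job in, once; it reports no verdict.
Trained networks look in the newest picture that a camera, given by its name, has taken for a name from the list of things; names that differ only in an ending like _2 or _b are one class to them, and where a whole thing is asked for, a point or a joint stands for the part that bears it (a point fixed in the world has none). Each returns a list of dicts, best first, with "score" (0 to 1); they miss things now and then, are a little off and sometimes report something else, mostly with a low value. They report only what shows in the picture. A call takes as long as a camera call.
- spot_in(camera, thing): "xyz" ([x, y, z] in m, in the coordinates of the camera as it stood for that picture, good to about 4 mm: the middle of the surface that is visible of it).
- regions_of(camera, thing): "region" (400x640 bool, what is visible of it).
The state is a dict: "time": time; "q": joint angles; "joint_vel": joint speeds; "joint_torque": joint torques, N m; "tool_pos": TCP position; "tcp_rot": TCP orientation; "wrist_force": force on the tool from outside, world axes, zero at the start; "torque": the same for the moment, N m; "width": opening from 0.0 (shut) to 1.0 (fully open).
Only numpy, scipy, OpenCV 4.12 (cv2) and the standard library are available. Lean on these libraries where they do the work, as an engineer would, in place of code of your own. Each camera call takes 0.05 s, during which the arm holds its last target. There are 200 camera calls.

### The job

The white rack of vials has been set down loosely and crooked on the autosampler's deck. Without gripping or lifting it, gently push it along the deck by its sides with your fingers until it sits square and flush against both metal stops, the back one and the side one, so that the needle will find the vials. Do not touch the vials in it, leave everything else where it stands, and finish clear of it all.

Things in the scene. Friction and masses are not known exactly. Their poses are not given: they have to be found in the camera images.
- corner (a point): Inner corner of the fixed autosampler's two stops, at deck level (level grey deck, 45 mm above the bench). Its frame is the sampler's heading: x to the back, away from the robot; y to the robot's left; z up. The deck is flat and free from here to x = -268 mm and y = -390 mm. The back stop's face is the plane x = 0, the side stop's face the plane y = 0.
- back_stop (a point): Middle of the back stop's top edge, 14 mm above the deck, at x = 0, y = -165 mm from the corner. The stop is a rigid aluminium strip 12 mm thick, running from the corner 330 mm to the right (-y). Behind it, 20 to 58 mm back, a rail stands 32 mm above the deck along the whole sampler.
- side_stop (a point): Middle of the side stop's top edge, 14 mm above the deck, at x = -65 mm, y = 0 from the corner. A rigid aluminium strip like the back stop, 12 mm thick, running from the corner 130 mm towards the robot (-x).
- needle (a point): Tip of the parked needle, 55 mm above the deck at x = -115, y = -425 mm from the corner, over the rinse station. The fixed needle arm above it, up to 215 mm over the deck, and its column all lie to the right of y = -390 mm.
- rack: White plastic vial rack, a block 110 (its x) by 136 (its y) by 32 mm high, loose on the deck, 0.4 to 0.85 kg with vials. Origin: centre of its underside; z up. Starts turned up to 18 deg from the sampler, its centre 90 to 140 mm from the back stop and 108 to 165 mm from the side stop. Seated, its +x face is on the back stop and its +y face on the side stop: centre at x = -55, y = -68 mm from the corner.
- vials: The capped glass vials standing fixed in the rack, 22 mm in diameter, their tops 51 mm above the deck (19 mm above the rack's top), the outermost glass 5 mm inside the rack's edges. Same origin and axes as the rack. Not to be touched.
- spare_vial: Bystander: a single capped vial, 22 mm in diameter, 46 mm high, loose, standing on the deck to the right of the rack, 335 to 365 mm from the side stop's plane and 40 to 90 mm from the back stop. Origin at the centre of its underside.
- beaker: Bystander: a glass beaker, 52 mm across and 72 mm high, empty, standing on the bench left of the sampler. Origin at the centre of its underside.
- bottle: Bystander: a small laboratory bottle with a blue screw cap, 70 mm across and 124 mm high, standing on the bench left of the sampler. Origin at the centre of its underside.

How it is judged:
At the end, for the whole second after the job is handed in: The rack lies flat and at rest on the deck, its centre within 3 mm of its seated place off each stop and its sides within 0.03 rad (1.7 degrees) of the stops' directions (x of rack in the frame of corner above -0.058 m and y of rack in the frame of corner above -0.071 m and angle between the x axis of rack and the x axis of corner, either way round below 0.03 rad and z of rack in the frame of corner below 0.003 m and angle between rack's own z axis and vertical below 0.03 rad and linear speed of rack below 0.01 m/s); the robot touches nothing.
It fails at once if the rack was lifted more than 6 mm or tipped more than 0.12 rad (z of rack in the frame of corner above 0.006 m or angle between rack's own z axis and vertical above 0.12 rad).
It fails at once if the vials in the rack were touched by the robot (over 1 N) (contact force between any of the fingers, the arm and vials above 1 N).
It fails at once if the rack was shoved faster than 0.35 m/s or pushed with more than 50 N (linear speed of rack above 0.35 m/s or contact force between the fingers and rack above 50 N).
It fails at once if the spare vial was moved more than 15 mm or knocked over (distance of spare_vial from where it was at the start of the episode above 0.015 m or angle between spare_vial's own z axis and vertical above 0.4 rad).
It fails at once if the beaker or the bottle was moved more than 20 mm (distance of any of beaker, bottle from where it was at the start of the episode above 0.02 m).
It also fails if it takes over 51 s, if anything falls off the work surface, if the arm or the gripper's body presses on something with over 40 N, if the wrist force passes 120 N, or if a joint passes its speed limit or range.

## Working session

There is one attempt and no reset: what is moved stays moved. The work goes in short steps, Python scripts to look and compute and a tool call to move; the robot and the scene stay as the last step left them, time stands still between calls to the robot, and variables do not carry over. Pictures are saved under pics/ and viewed, on a budget of 10 in all, crops included, one or two more only if the job needs it, and the job is handed in when it is done.

Besides the shell and the picture viewer there is one more tool, called after "Request:" as name(argument=value, ...) on one line, values as JSON. step_arm: Moves the arm, as the interface text tells. Its arguments: {"type":"object","properties":{"motion":{"type":"array"},"newtons":{"type":"number"}},"required":["motion"]}

```bash
mkdir -p pics; cat > h.py <<'E'
from workcell import *
import numpy as np, cv2
def world(cam,p):
    T=np.array(get_calibration(cam)["world_from_camera"]); return (T[:3,:3]@np.array(p).T).T+T[:3,3]
def cloud(cam,d):
    K=np.array(get_calibration(cam)["K"]); v,u=np.mgrid[:400,:640]
    P=np.stack([(u-K[0,2])*d/K[0,0],(v-K[1,2])*d/K[1,1],d],-1)
    T=np.array(get_calibration(cam)["world_from_camera"]); return P@T[:3,:3].T+T[:3,3]
E
python3 - <<'E'
from h import *
print({k:np.round(v,3) for k,v in read_state().items()})
a,d=read_camera("top"); np.save("top_d.npy",d); cv2.imwrite("pics/top0.png",a)
for t in ["corner","back_stop","side_stop","needle","rack","vials","spare_vial","beaker","bottle"]:
    print(t,[(round(r["score"],2),world("top",r["xyz"]).round(4)) for r in spot_in("top",t)[:2]])
T=np.array(get_calibration("top")["world_from_camera"]);print(T.round(3))
b,d2=read_camera("scene"); cv2.imwrite("pics/scene0.png",b)
E
```

```text
{'time': np.float64(0.0), 'q': array([ 1.3  ,  0.265,  1.605,  0.   ,  1.274, -0.037]), 'joint_vel': array([-0.001,  0.   , -0.   , -0.   , -0.001, -0.001]), 'joint_torque': array([ 0.0000e+00, -5.1512e+01, -3.6730e+01,  0.0000e+00,  1.3000e-02,
       -0.0000e+00]), 'tool_pos': array([0.156, 0.656, 0.252]), 'tcp_rot': array([-3.66e-01, -3.12e+00,  3.00e-03]), 'wrist_force': array([ 0.292, -0.735,  0.192]), 'torque': array([ 0.076, -0.002,  0.052]), 'width': np.float64(1.001)}
corner [(0.56, array([ 0.6119, -0.1404,  0.0484]))]
back_stop [(0.75, array([ 0.6116, -0.1369,  0.0446]))]
side_stop [(0.72, array([ 0.6142, -0.1414,  0.0452]))]
needle [(0.61, array([ 0.6125, -0.1425,  0.0443])), (0.36, array([ 0.617 , -0.0324,  0.0954]))]
rack [(0.92, array([ 0.6081, -0.0217,  0.0824]))]
vials [(0.57, array([ 0.6146, -0.0309,  0.0976]))]
spare_vial [(0.44, array([ 0.662 , -0.2164,  0.0873]))]
beaker [(0.71, array([0.6363, 0.339 , 0.0443]))]
bottle [(0.95, array([0.4646, 0.3476, 0.0848]))]
[[ 0.004 -0.984  0.177  0.437]
 [-1.    -0.005 -0.007  0.024]
 [ 0.008 -0.177 -0.984  0.941]
 [ 0.     0.     0.     1.   ]]
```

View pics/top0.png

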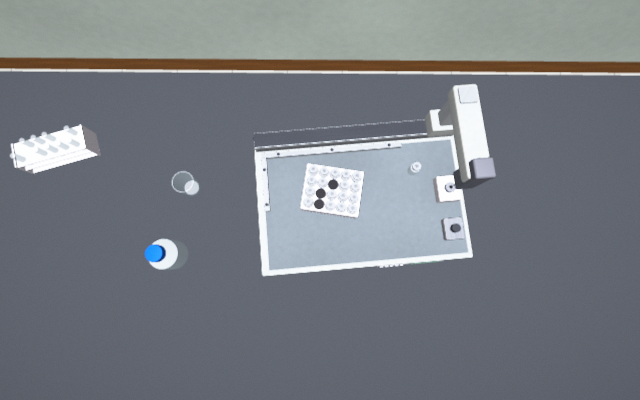

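View pics/scene0.png

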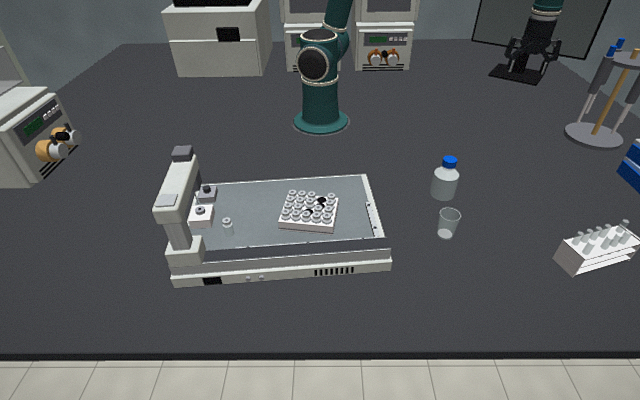

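The top view shows the sampler's inner corner near pixel (268,157), with the back stop running right to (402,145) and the side stop down to (268,210). The rack quad is about (309,164), (364,171), (358,217), (301,209), the spare vial is at (416,167), and the bottle and beaker are to the left. The scene view agrees. Next I'll fit the geometry.

```bash
python3 - <<'E'
from h import *
a,d=read_camera("top"); P=cloud("top",d)
img=cv2.resize(a[110:290,240:500],None,fx=3,fy=3,interpolation=cv2.INTER_CUBIC); cv2.imwrite("pics/top_crop.png",img)
r=regions_of("top","rack"); m=r[0]["region"]; print(r[0]["score"],m.sum())
Q=P[m]; print("z pct",np.percentile(Q[:,2],[5,25,50,75,95]).round(4))
dk=P[225:255,290:420].reshape(-1,3); print("deck z",np.median(dk[:,2]),dk[:,2].std())
# project rack mask pixels onto rack top plane z=.077 by ray
K=np.array(get_calibration("top")["K"]);T=np.array(get_calibration("top")["world_from_camera"])
def ray(u,v,z):
    g=T[:3,:3]@np.array([(u-K[0,2])/K[0,0],(v-K[1,2])/K[1,1],1]); return T[:3,3]+g*(z-T[2,3])/g[2]
print(K.round(1))
c,_=cv2.findContours(m.astype(np.uint8),cv2.RETR_EXTERNAL,cv2.CHAIN_APPROX_NONE)
c=max(c,key=len)[:,0]; W=np.array([ray(u,v,.077)[:2] for u,v in c],np.float32)
rr=cv2.minAreaRect(W*1000);print(rr, cv2.boxPoints(rr).round(0))
for n,u,v in [("corner",268,157),("backend",402,145),("sideend",268,210)]: print(n,ray(u,v,.059).round(4))
for row in P[140:215:1,[262,264,300,330,380],2]: pass
for t in ["side_stop","back_stop","corner"]:
    for x in regions_of("top",t)[:1]:
        mm=x["region"]; print(t,x["score"],mm.sum(),np.argwhere(mm).min(0),np.argwhere(mm).max(0))
for t in ["spare_vial","beaker","bottle"]: 
    x=regions_of("top",t); print(t,[(y["score"],P[y["region"]].mean(0).round(3)) for y in x[:1]])
E
```

```text
0.91 2737
z pct [0.0761 0.079  0.082  0.0974 0.0998]
deck z 0.04704410342319648 0.06062777019596684
[[377.3   0.  315.3]
 [  0.  377.3 197.9]
 [  0.    0.    1. ]]
((611.0678100585938, -20.913848876953125), (136.4018096923828, 113.99523162841797), 81.39923095703125) [[545. -80.]
 [657. -97.]
 [678.  38.]
 [565.  55.]]
corner [0.6951 0.1324 0.059 ]
backend [ 0.7275 -0.1936  0.059 ]
sideend [0.5656 0.1291 0.059 ]
side_stop 0.57 29562 [ 84 254] [274 494]
back_stop 0.64 29883 [ 84 253] [275 495]
corner 0.67 29765 [ 84 254] [274 495]
spare_vial [(0.66, array([ 0.611, -0.116,  0.077]))]
beaker [(0.71, array([0.632, 0.331, 0.048]))]
bottle [(0.61, array([0.462, 0.349, 0.087]))]
```

View pics/top_crop.png

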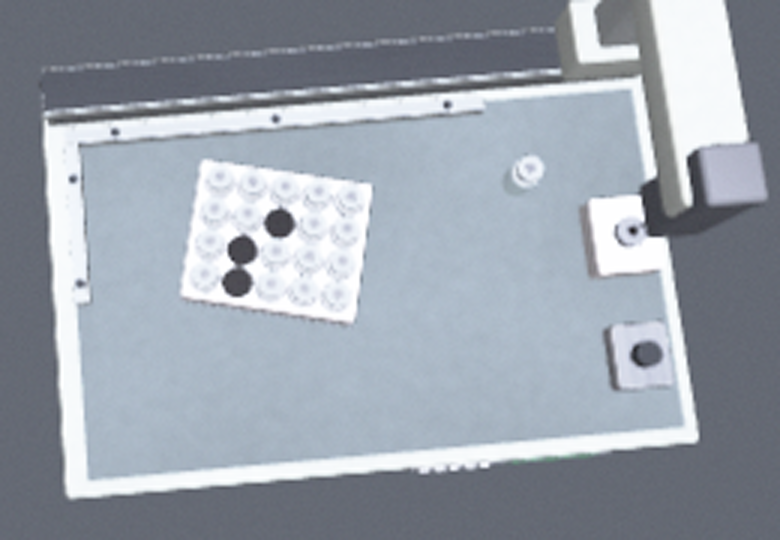

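The crop shows the stops' inner top edges clearly: corner at crop (80,144), back stop end at (484,111), side stop end at (88,302). The rack is turned about 14° clockwise relative to the sampler. I'll move over it for a close look.

Request:
step_arm(motion=[[[0.06,0.03,-0.05,0.02,0,0,2],[0.06,0.06,-0.1,0.04,0,0,4],[0.06,0.09,-0.15,0.06,0,0,6],[0.06,0.12,-0.2,0.08,0,0,9],[0.06,0.15,-0.25,0.08,0,0,12],[0.06,0.18,-0.3,0.08,0,0,15],[0.06,0.21,-0.35,0.08,0,0,18],[0.06,0.24,-0.4,0.08,0,0,18]]])

```text
time: 1.95
tool_pos: [0.397, 0.255, 0.3337]
tcp_rot: [-0.127, 3.138, 0.001]
wrist_force: [0.5, -0.6, 0.1]
width: 0.696
```

Request:
step_arm(motion=[[[0.06,0.03,-0.05,0,0,0,0],[0.06,0.06,-0.1,0,0,0,0],[0.06,0.09,-0.15,0,0,0,0],[0.06,0.11,-0.2,0,0,0,0],[0.06,0.13,-0.23,0,0,0,0],[0.06,0.14,-0.24,0,0,0,0],[0.06,0.14,-0.24,0,0,0,0],[0.06,0.14,-0.24,0,0,0,0]]])

```text
time: 2.95
tool_pos: [0.5365, 0.0161, 0.3337]
tcp_rot: [-0.129, 3.138, 0.002]
wrist_force: [0.2, -0.2, -0.2]
width: 0.705
```

```bash
python3 - <<'E'
from h import *
s=read_state();print(s["time"],s["tool_pos"].round(4),s["tcp_rot"].round(3),s["width"],s["wrist_force"].round(2))
a,d=read_camera("wrist"); cv2.imwrite("pics/w1.png",a);np.savez("w1.npz",a=a,d=d,P=cloud("wrist",d),K=get_calibration("wrist")["K"],T=get_calibration("wrist")["world_from_camera"])
print(np.array(get_calibration("wrist")["K"]).round(1),np.array(get_calibration("wrist")["world_from_camera"]).round(3))
m=regions_of("wrist","rack"); print(m[0]["score"],m[0]["region"].sum()); np.save("w1m.npy",m[0]["region"])
E
```

```text
2.95 [0.5365 0.0161 0.3337] [-1.290e-01  3.138e+00  2.000e-03] 0.7050922651141306 [ 0.16 -0.18 -0.17]
[[277.3   0.  319.6]
 [  0.  277.3 200.3]
 [  0.    0.    1. ]] [[-0.082  0.944  0.32   0.454]
 [ 0.997  0.077  0.027  0.009]
 [ 0.001  0.321 -0.947  0.455]
 [ 0.     0.     0.     1.   ]]
0.71 6906
```

View pics/w1.png

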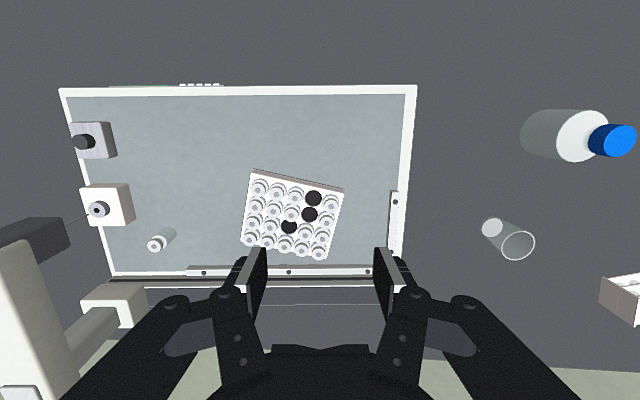

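The wrist view (upside down: image down is +x, right is +y) shows the rack's top corners near (251,170), (344,188), (327,260) and (241,240). The side stop's near end is at (390,191) and the back stop's right end at (187,267); a finger hides the corner itself. I'll fit the poses from both cameras.

```bash
cat >> h.py <<'E'
def rayz(K,T,u,v,z):
    K=np.array(K);T=np.array(T)
    g=T[:3,:3]@np.array([(u-K[0,2])/K[0,0],(v-K[1,2])/K[1,1],1]); return (T[:3,3]+g*(z-T[2,3])/g[2])[:2]
E
python3 - <<'E'
from h import *
from scipy.optimize import least_squares
c=get_calibration("top"); w=np.load("w1.npz")
t=lambda x,y:(240+(x-1)/3,110+(y-1)/3)
obs=[(rayz(c["K"],c["world_from_camera"],*t(80,144),.059),(0,0)),(rayz(c["K"],c["world_from_camera"],*t(484,112),.059),(0,-.33)),
(rayz(c["K"],c["world_from_camera"],*t(88,302),.059),(-.13,0)),
(rayz(w["K"],w["T"],390,191,.059),(-.13,0)),(rayz(w["K"],w["T"],187,267,.059),(0,-.33))]
def f(p):
    R=np.array([[np.cos(p[2]),-np.sin(p[2])],[np.sin(p[2]),np.cos(p[2])]])
    return np.concatenate([o-(p[:2]+R@np.array(m)) for o,m in obs])
s=least_squares(f,[.69,.13,.09]);print("corner",s.x.round(4),np.degrees(s.x[2]));print((s.fun.reshape(-1,2)*1000).round(1))
p=s.x
Ri=np.array([[np.cos(p[2]),np.sin(p[2])],[-np.sin(p[2]),np.cos(p[2])]])
for q in [(251,169.5),(344,188),(327,260)]:
    W=rayz(w["K"],w["T"],*q,.077);print("rack corner w",W.round(4),"s",(Ri@(W-p[:2])).round(4))
for q in [(204,158),(372,183),(353,322),(180,297)]:
    W=rayz(c["K"],c["world_from_camera"],*t(*q),.077);print("top rack",W.round(4),"s",(Ri@(W-p[:2])).round(4))
W=rayz(c["K"],c["world_from_camera"],*t(530,168),.091);print("spare",W,Ri@(W-p[:2]))
E
```

```text
corner [0.6936 0.1379 0.087 ] 4.987086490934503
[[-0.2 -1.5]
 [ 0.  -0.1]
 [ 0.7  0.1]
 [ 0.8 -2.5]
 [-1.3  3.9]]
rack corner w [ 0.5447 -0.0785] s [-0.1671 -0.2026]
rack corner w [0.5608 0.0531] s [-0.1397 -0.0729]
rack corner w [0.6787 0.0395] s [-0.0234 -0.0967]
top rack [0.6774 0.0361] s [-0.0251 -0.1   ]
top rack [ 0.6578 -0.0962] s [-0.056  -0.2301]
top rack [ 0.5476 -0.0795] s [-0.1644 -0.2038]
top rack [0.5664 0.0538] s [-0.134  -0.0727]
spare [ 0.66691397 -0.21733894] [-0.05749865 -0.35155664]
```

Request:
step_arm(motion=[[[0.07,-0.02,-0.02,-0.02,0,-1,0],[0.07,-0.043,-0.044,-0.06,0.2,-3,0.3],[0.07,-0.043,-0.044,-0.105,0.4,-5,0.3],[0.07,-0.043,-0.044,-0.15,0.5,-6,0.3],[0.07,-0.043,-0.044,-0.195,0.5,-6,0.3],[0.07,-0.043,-0.044,-0.235,0.5,-6,0.3],[0.07,-0.043,-0.044,-0.26,0.5,-6,0.3],[0.07,-0.043,-0.044,-0.26,0.5,-6,0.3]]])

```text
time: 4.05
tool_pos: [0.4911, -0.0267, 0.0717]
tcp_rot: [-0.136, 3.038, 0.01]
wrist_force: [0.5, -0.2, -0.5]
width: 0.82
```

```bash
python3 - <<'E'
from h import *
s=read_state();print(s["time"],s["tool_pos"].round(4),s["tcp_rot"].round(3),s["width"],s["wrist_force"].round(2))
a,d=read_camera("scene"); b,d2=read_camera("wrist")
im=np.vstack([cv2.resize(a[150:300,150:410],(624,360),interpolation=cv2.INTER_CUBIC),cv2.resize(b,(384,240))[:, :].repeat(1,0) if 0 else cv2.copyMakeBorder(cv2.resize(b,(384,240)),0,0,0,240,0)])
cv2.imwrite("pics/m1.png",im)
E
```

```text
4.05 [ 0.4911 -0.0267  0.0717] [-0.136  3.038  0.01 ] 0.8202167828744339 [ 0.47 -0.19 -0.47]
```

View pics/m1.png

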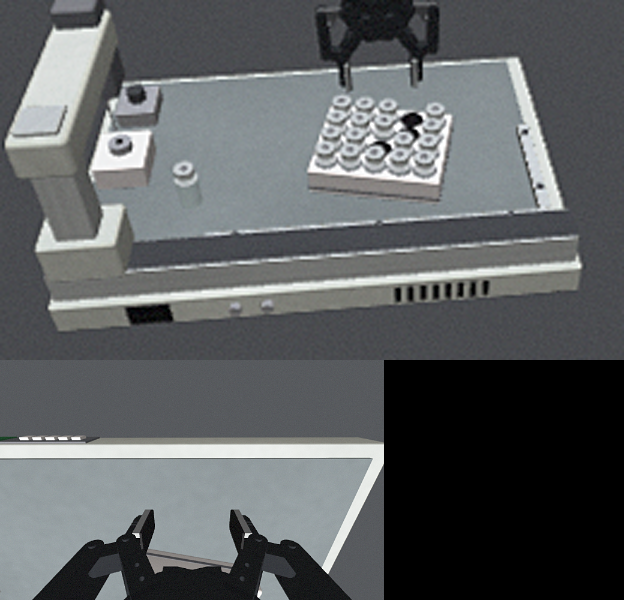

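The gripper is down in front of the rack's near face, with both fingertips low and clear of the vials. Next I push in the sampler's +x direction.

Request:
step_arm(motion=[[[0.07,0.008,0.0007,0,0,0,0],[0.07,0.016,0.0014,0,0,0,0],[0.07,0.024,0.0021,0,0,0,0],[0.07,0.03,0.0026,0,0,0,0],[0.07,0.035,0.003,0,0,0,0],[0.07,0.04,0.0035,0,0,0,0],[0.07,0.045,0.0039,0,0,0,0],[0.07,0.05,0.0043,0,0,0,0]]])

```text
time: 5.15
tool_pos: [0.5433, -0.023, 0.0741]
tcp_rot: [-0.135, 3.034, 0.008]
wrist_force: [-3.1, -1.2, -0.3]
width: 0.822
```

Request:
step_arm(motion=[[[0.07,0.004,0.0003,0,0,0,0],[0.07,0.008,0.0007,0,0,0,0],[0.07,0.012,0.001,0,0,0,0],[0.07,0.016,0.0014,0,0,0,0],[0.07,0.018,0.0016,0,0,0,0],[0.07,0.02,0.0017,0,0,0,0],[0.07,0.022,0.0019,0,0,0,0],[0.07,0.022,0.0019,0,0,0,0]]])

```text
time: 6.15
tool_pos: [0.5656, -0.0211, 0.0742]
tcp_rot: [-0.135, 3.033, 0.008]
wrist_force: [-0.8, -0.9, -1.2]
width: 0.818
```

```bash
cat >> h.py <<'E'
p0=np.array([.6936,.1379]); th=.087
Ri=np.array([[np.cos(th),np.sin(th)],[-np.sin(th),np.cos(th)]])
def S(W): return Ri@(np.array(W)[:2]-p0)
E
python3 - <<'E'
from h import *
s=read_state();print(s["time"],s["tool_pos"].round(4),S(s["tool_pos"]).round(4),s["tcp_rot"].round(3),s["wrist_force"].round(2))
a,d=read_camera("scene"); b,d2=read_camera("top")
im=np.vstack([cv2.resize(b[120:230,250:440],(600,347),interpolation=cv2.INTER_CUBIC),cv2.resize(a[160:270,150:410],(600,250),interpolation=cv2.INTER_CUBIC)])
cv2.imwrite("pics/m2.png",im)
E
```

```text
6.15 [ 0.5656 -0.0211  0.0742] [-0.1413 -0.1473] [-0.135  3.033  0.008] [-0.83 -0.89 -1.16]
```

View pics/m2.png

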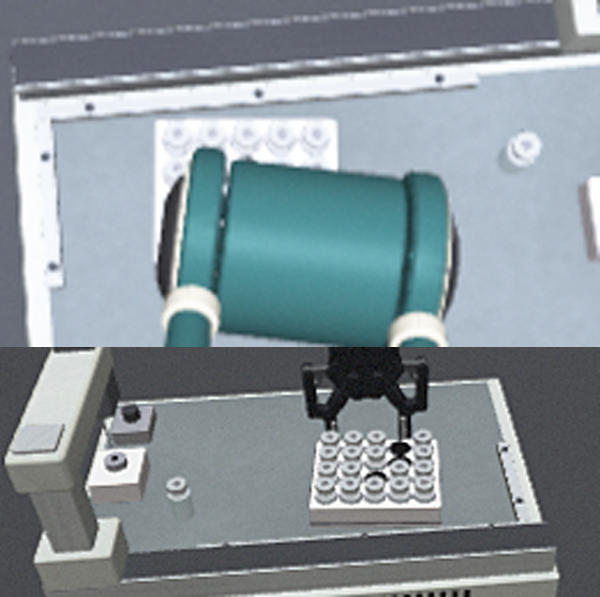

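The rack is turning toward square (about 5° left) and is nearing the back stop. I'll keep pushing slowly.

Request:
step_arm(motion=[[[0.07,0.002,0.0002,0,0,0,0],[0.07,0.004,0.0003,0,0,0,0],[0.07,0.006,0.0005,0,0,0,0],[0.07,0.008,0.0007,0,0,0,0],[0.07,0.01,0.0009,0,0,0,0],[0.07,0.012,0.001,0,0,0,0],[0.07,0.013,0.0011,0,0,0,0],[0.07,0.014,0.0012,0,0,0,0]]])

```text
time: 7.25
tool_pos: [0.5796, -0.0199, 0.0743]
tcp_rot: [-0.135, 3.033, 0.008]
wrist_force: [-2.4, -1.5, -0.7]
width: 0.816
```

Request:
step_arm(motion=[[[0.07,0.0005,0,0,0,0,0],[0.07,0.001,0.0001,0,0,0,0],[0.07,0.0015,0.0001,0,0,0,0],[0.07,0.002,0.0002,0,0,0,0],[0.07,0.0025,0.0002,0,0,0,0],[0.07,0.003,0.0003,0,0,0,0],[0.07,0.003,0.0003,0,0,0,0],[0.07,0.003,0.0003,0,0,0,0]]])

```text
time: 8.25
tool_pos: [0.5827, -0.0195, 0.0743]
tcp_rot: [-0.135, 3.033, 0.008]
wrist_force: [-2.2, 0.3, -0.3]
width: 0.819
```

```bash
python3 - <<'E'
from h import *
s=read_state();print(s["time"],s["tool_pos"].round(4),S(s["tool_pos"]).round(4),s["tcp_rot"].round(3),s["wrist_force"].round(2))
b,d2=read_camera("top"); a,_=read_camera("scene")
cv2.imwrite("pics/m3.png",np.vstack([cv2.resize(b[120:210,250:420],(600,318),interpolation=cv2.INTER_CUBIC),cv2.resize(a[180:270,240:390],(460,276),interpolation=cv2.INTER_CUBIC)[:, :].copy() if 0 else cv2.copyMakeBorder(cv2.resize(a[180:270,240:390],(460,276),interpolation=cv2.INTER_CUBIC),0,0,0,140,0)]))
E
```

```text
8.25 [ 0.5827 -0.0195  0.0743] [-0.1242 -0.1472] [-0.135  3.033  0.008] [-2.21  0.3  -0.32]
```

View pics/m3.png

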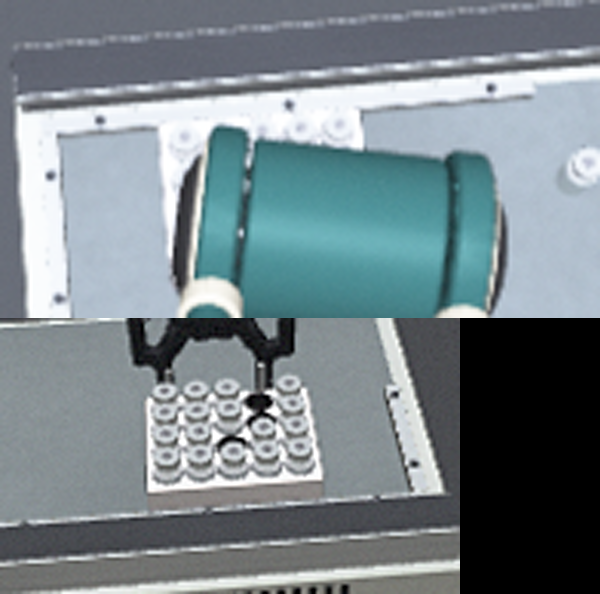

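The rack looks almost square, with its back-left corner at the back stop and a small gap at the right. I'll ease forward until the force rises.

Request:
step_arm(motion=[[[0.07,0.0005,0,0,0,0,0],[0.07,0.001,0.0001,0,0,0,0],[0.07,0.0015,0.0001,0,0,0,0],[0.07,0.002,0.0002,0,0,0,0],[0.07,0.0025,0.0002,0,0,0,0],[0.07,0.003,0.0003,0,0,0,0],[0.07,0.003,0.0003,0,0,0,0],[0.07,0.003,0.0003,0,0,0,0]]])

```text
time: 9.35
tool_pos: [0.5858, -0.0192, 0.0743]
tcp_rot: [-0.135, 3.033, 0.008]
wrist_force: [-2.5, -0.6, -0.7]
width: 0.823
```

Request:
step_arm(motion=[[[0.07,0.0005,0,0,0,0,0],[0.07,0.001,0.0001,0,0,0,0],[0.07,0.0015,0.0001,0,0,0,0],[0.07,0.002,0.0002,0,0,0,0],[0.07,0.0025,0.0002,0,0,0,0],[0.07,0.0025,0.0002,0,0,0,0],[0.07,0.0025,0.0002,0,0,0,0],[0.07,0.0025,0.0002,0,0,0,0]]])

```text
time: 10.35
tool_pos: [0.5872, -0.0191, 0.0742]
tcp_rot: [-0.135, 3.035, 0.008]
wrist_force: [-6.8, -0.1, 4.0]
width: 0.819
```

Request:
step_arm(motion=[[[0.07,0.0005,0,0,0,0,0],[0.07,0.001,0.0001,0,0,0,0],[0.07,0.0015,0.0001,0,0,0,0],[0.07,0.002,0.0002,0,0,0,0],[0.07,0.0025,0.0002,0,0,0,0],[0.07,0.0025,0.0002,0,0,0,0],[0.07,0.0025,0.0002,0,0,0,0],[0.07,0.0025,0.0002,0,0,0,0]]])

```text
time: 11.35
tool_pos: [0.5874, -0.0191, 0.074]
tcp_rot: [-0.136, 3.04, 0.008]
wrist_force: [-11.0, -1.5, 7.2]
width: 0.822
```

The reaction force reached 11 N and the tool stalled, so the rack is seated on the back stop. I'll back off, rise and look.

Request:
step_arm(motion=[[[0.07,-0.012,-0.001,0,0,0,0],[0.07,-0.03,-0.003,0,0,0,0],[0.07,-0.05,-0.004,0.02,0,0,0],[0.07,-0.06,-0.005,0.06,0,2,0],[0.06,-0.07,-0.02,0.11,0,4,-10],[0.06,-0.08,-0.05,0.16,0,6,-20],[0.06,-0.08,-0.09,0.18,0,6,-30],[0.06,-0.08,-0.13,0.18,0,6,-40]]])

```text
time: 12.35
tool_pos: [0.5098, -0.1507, 0.258]
tcp_rot: [0.948, 2.994, -0.038]
wrist_force: [1.4, 0.5, -0.1]
width: 0.701
```

```bash
python3 - <<'E'
from h import *
s=read_state();print(s["time"],s["tool_pos"].round(4),S(s["tool_pos"]).round(4),s["tcp_rot"].round(3),s["q"].round(2),s["wrist_force"].round(2))
R=cv2.Rodrigues(s["tcp_rot"])[0];print(R.round(3))
b,d2=read_camera("top")
cv2.imwrite("pics/m4.png",cv2.resize(b[130:240,250:440],None,fx=4,fy=4,interpolation=cv2.INTER_CUBIC))
E
```

```text
12.35 [ 0.5098 -0.1507  0.258 ] [-0.2081 -0.2716] [ 0.948  2.994 -0.038] [-0.32 -0.01  1.9  -0.03  1.25 -1.27] [ 1.38  0.45 -0.06]
[[-0.818  0.575 -0.006]
 [ 0.575  0.818 -0.023]
 [-0.008 -0.022 -1.   ]]
```

View pics/m4.png

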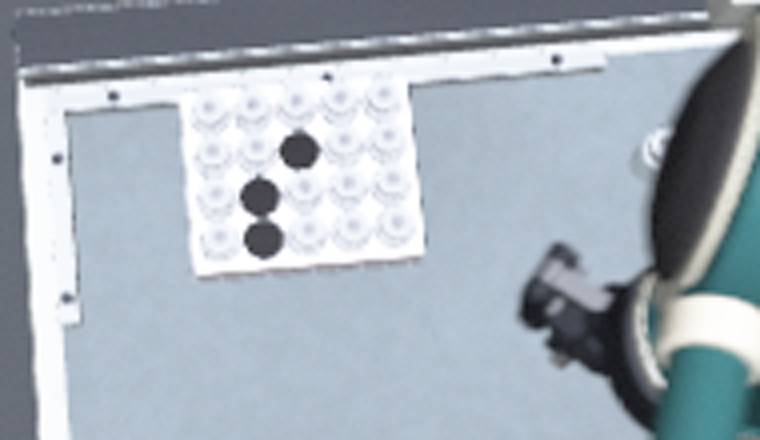

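The top view shows the rack square and flush on the back stop, with its right front top corner at crop (425,255) and left front at (197,276). A gap remains to the side stop. I'll compute the side push.

```bash
python3 - <<'E'
from h import *
c=get_calibration("top")
for q in [(425,255),(197,276),(180,95),(408,80)]:
    u,v=250+(q[0]-1.5)/4,130+(q[1]-1.5)/4
    print(S(rayz(c["K"],c["world_from_camera"],u,v,.077)).round(4))
s=read_state()
R0=cv2.Rodrigues(s["tcp_rot"])[0]
# target: tool z down tilted, y along sampler x
y=Ri.T@[1,0]; Y=np.array([y[0],y[1],0]); Z=np.array([0,0,-1.]); X=np.cross(Y,Z)
t=cv2.Rodrigues(Y*np.radians(6))[0]@np.stack([X,Y,Z],1)
print("turn deg",np.degrees(cv2.Rodrigues(t@R0.T)[0].ravel()).round(1))
for ys in (-.25,-.26): 
  W=Ri.T@[-.057,ys]+p0; print(ys,W.round(4),"shift",(W-s["tool_pos"][:2]).round(4))
E
```

```text
[-0.1088 -0.2062]
[-0.1103 -0.0727]
[-0.0006 -0.0709]
[-0.0023 -0.2069]
turn deg [  6.6   2.  -49.5]
-0.25 [ 0.6585 -0.1161] shift [0.1494 0.0387]
-0.26 [ 0.6594 -0.1261] shift [0.1503 0.0287]
```

Request:
step_arm(motion=[[[0.06,0.03,0.008,0,1,0,-8],[0.06,0.06,0.016,0,2,1,-16],[0.06,0.09,0.024,0,3,1,-24],[0.06,0.12,0.032,0,4,1,-33],[0.06,0.15,0.039,0,5,2,-41],[0.06,0.15,0.039,-0.02,6.6,2,-49.5],[0.06,0.15,0.039,-0.05,6.6,2,-49.5],[0.06,0.15,0.039,-0.08,6.6,2,-49.5]]])

```text
time: 13.4
tool_pos: [0.66, -0.1158, 0.1761]
tcp_rot: [-2.07, -2.259, -0.111]
wrist_force: [-0.6, -0.6, -0.1]
width: 0.704
```

```bash
python3 - <<'E'
from h import *
s=read_state();print(s["time"],s["tool_pos"].round(4),S(s["tool_pos"]).round(4),s["wrist_force"].round(2))
R=cv2.Rodrigues(s["tcp_rot"])[0];print(R.round(3))
E
```

```text
13.4 [ 0.66   -0.1158  0.1761] [-0.0555 -0.2498] [-0.62 -0.62 -0.1 ]
[[-0.087  0.996 -0.007]
 [ 0.991  0.087  0.104]
 [ 0.104  0.002 -0.995]]
```

Request:
step_arm(motion=[[[0.06,0,0,-0.02,0,0,0],[0.06,0,0,-0.04,0,0,0],[0.06,0,0,-0.06,0,0,0],[0.06,0,0,-0.08,0,0,0],[0.06,0,0,-0.095,0,0,0],[0.06,0,0,-0.102,0,0,0],[0.06,-0.0004,0.005,-0.102,0,0,0],[0.06,-0.0009,0.01,-0.102,0,0,0]]])

```text
time: 14.4
tool_pos: [0.6598, -0.1056, 0.075]
tcp_rot: [-2.071, -2.26, -0.112]
wrist_force: [-0.1, 0.3, 0.5]
width: 0.699
```

Request:
step_arm(motion=[[[0.06,-0.0004,0.005,0,0,0,0],[0.06,-0.0009,0.01,0,0,0,0],[0.06,-0.0013,0.015,0,0,0,0],[0.06,-0.0017,0.02,0,0,0,0],[0.06,-0.0021,0.024,0,0,0,0],[0.06,-0.0024,0.028,0,0,0,0],[0.06,-0.0028,0.032,0,0,0,0],[0.06,-0.0031,0.036,0,0,0,0]]])

```text
time: 15.4
tool_pos: [0.6566, -0.0697, 0.075]
tcp_rot: [-2.071, -2.26, -0.111]
wrist_force: [-0.4, -3.8, 1.0]
width: 0.703
```

```bash
python3 - <<'E'
from h import *
s=read_state();print(s["time"],s["tool_pos"].round(4),S(s["tool_pos"]).round(4),s["wrist_force"].round(2))
b,d2=read_camera("top"); a,_=read_camera("scene")
cv2.imwrite("pics/m5.png",np.vstack([cv2.resize(b[130:230,250:430],(600,333),interpolation=cv2.INTER_CUBIC),cv2.resize(a[170:270,210:400],(600,316),interpolation=cv2.INTER_CUBIC)])[:600])
E
```

```text
15.4 [ 0.6566 -0.0697  0.075 ] [-0.0549 -0.2036] [-0.35 -3.8   0.99]
```

View pics/m5.png

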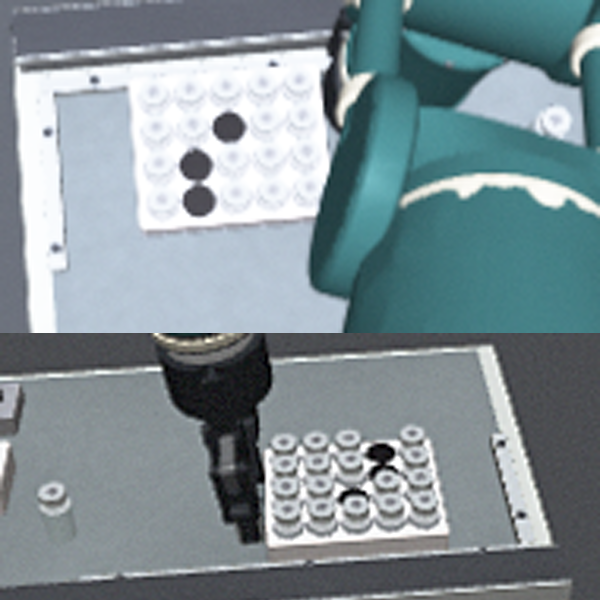

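The fingers are on the rack's right face and the rack is sliding squarely along the back stop. About 58 mm is left.

Request:
step_arm(motion=[[[0.06,-0.0004,0.005,0,0,0,0],[0.06,-0.0009,0.01,0,0,0,0],[0.06,-0.0013,0.015,0,0,0,0],[0.06,-0.0017,0.02,0,0,0,0],[0.06,-0.0021,0.025,0,0,0,0],[0.06,-0.0026,0.03,0,0,0,0],[0.06,-0.003,0.034,0,0,0,0],[0.06,-0.0033,0.038,0,0,0,0]]])

```text
time: 16.5
tool_pos: [0.6532, -0.0309, 0.075]
tcp_rot: [-2.07, -2.26, -0.112]
wrist_force: [-0.6, -4.2, 1.0]
width: 0.702
```

Request:
step_arm(motion=[[[0.06,-0.0002,0.002,0,0,0,0],[0.06,-0.0003,0.004,0,0,0,0],[0.06,-0.0005,0.006,0,0,0,0],[0.06,-0.0007,0.008,0,0,0,0],[0.06,-0.0009,0.01,0,0,0,0],[0.06,-0.001,0.011,0,0,0,0],[0.06,-0.001,0.012,0,0,0,0],[0.06,-0.001,0.012,0,0,0,0]]])

```text
time: 17.5
tool_pos: [0.6522, -0.0187, 0.075]
tcp_rot: [-2.07, -2.26, -0.112]
wrist_force: [-2.0, -2.6, 1.2]
width: 0.7
```

Request:
step_arm(motion=[[[0.06,0,0.0007,0,0,0,0],[0.06,-0.0001,0.0014,0,0,0,0],[0.06,-0.0002,0.002,0,0,0,0],[0.06,-0.0002,0.0027,0,0,0,0],[0.06,-0.0003,0.0034,0,0,0,0],[0.06,-0.0003,0.004,0,0,0,0],[0.06,-0.0003,0.004,0,0,0,0],[0.06,-0.0003,0.004,0,0,0,0]]])

```text
time: 18.5
tool_pos: [0.6518, -0.0147, 0.075]
tcp_rot: [-2.07, -2.26, -0.112]
wrist_force: [-0.9, -3.6, 2.1]
width: 0.701
```

Request:
step_arm(motion=[[[0.06,0,0.0005,0,0,0,0],[0.06,-0.0001,0.001,0,0,0,0],[0.06,-0.0001,0.0015,0,0,0,0],[0.06,-0.0002,0.002,0,0,0,0],[0.06,-0.0002,0.0025,0,0,0,0],[0.06,-0.0003,0.003,0,0,0,0],[0.06,-0.0003,0.003,0,0,0,0],[0.06,-0.0003,0.003,0,0,0,0]]])

```text
time: 19.5
tool_pos: [0.6518, -0.0144, 0.075]
tcp_rot: [-2.072, -2.263, -0.108]
wrist_force: [-1.3, -13.0, 1.4]
width: 0.704
```

The tool stalled at 13 N, so the rack is on the side stop. I'll back off, rise and look.

Request:
step_arm(motion=[[[0.06,0,0.002,0,0,0,0],[0.06,0,0.003,0,0,0,0],[0.06,0.001,-0.01,0,0,0,0],[0.06,0.003,-0.03,0,0,0,0],[0.06,0.004,-0.05,0.02,0,0,0],[0.06,0.004,-0.055,0.06,0,0,0],[0.06,0,-0.07,0.11,0,0,0],[0.06,-0.03,-0.1,0.15,0,0,0]]])

```text
time: 20.5
tool_pos: [0.6235, -0.1147, 0.2274]
tcp_rot: [-2.071, -2.266, -0.113]
wrist_force: [0.4, -0.9, -0.0]
width: 0.698
```

Request:
step_arm(motion=[[[0.06,-0.05,-0.02,0,-1,0,8],[0.06,-0.1,-0.02,0,-2,0,17],[0.06,-0.14,-0.02,0,-3,-1,26],[0.06,-0.16,-0.02,0,-4,-1,35],[0.06,-0.18,-0.02,0,-5,-1,44],[0.06,-0.18,-0.02,0,-5,-1,44],[0.06,-0.18,-0.02,0,-5,-1,44],[0.06,-0.18,-0.02,0,-5,-1,44]]])

```text
time: 21.5
tool_pos: [0.4443, -0.1349, 0.2275]
tcp_rot: [-1.092, -2.923, 0.014]
wrist_force: [0.1, 0.4, -0.8]
width: 0.705
```

```bash
python3 - <<'E'
from h import *
s=read_state();print(s["time"],s["tool_pos"].round(4),S(s["tool_pos"]).round(4),s["tcp_rot"].round(3),s["q"].round(2),s["wrist_force"].round(2))
b,d2=read_camera("top")
cv2.imwrite("pics/m6.png",cv2.resize(b[135:225,250:400],None,fx=5,fy=5,interpolation=cv2.INTER_CUBIC))
E
```

```text
21.5 [ 0.4443 -0.1349  0.2275] [-0.2721 -0.2501] [-1.092 -2.923  0.014] [-0.34 -0.11  2.05 -0.01  1.22 -1.19] [ 0.09  0.43 -0.81]
```

View pics/m6.png

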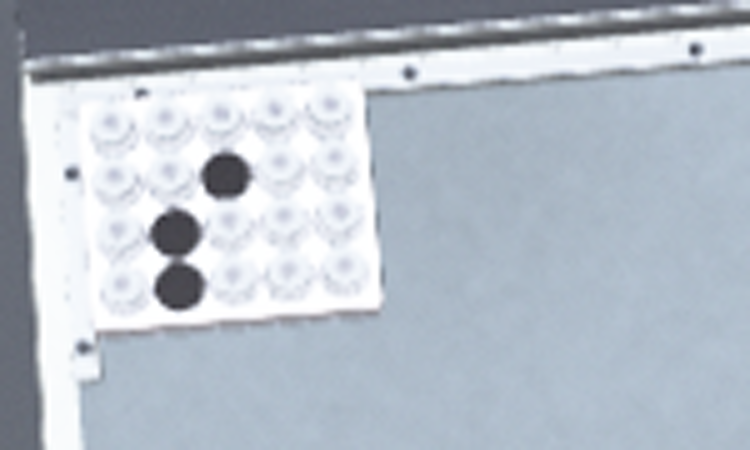

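The rack appears flush in the corner, with front-right corner at crop (381,309), front-left at (98,331) and right-back near (365,89). Now to check the numbers.

```bash
python3 - <<'E'
from h import *
c=get_calibration("top")
r=lambda x,y,z:S(rayz(c["K"],c["world_from_camera"],250+(x-2)/5,135+(y-2)/5,z)).round(4)
for q in [(381,308),(98,330),(365,88)]: print(r(*q,.077))
print("back stop edge",r(370,92,.059),r(750,65,.059))
R=cv2.Rodrigues(read_state()["tcp_rot"])[0]
y=Ri.T@[0,1]; Y=np.array([y[0],y[1],0]); Z=np.array([0,0,-1.]); t=cv2.Rodrigues(Y*np.radians(-6))[0]@np.stack([np.cross(Y,Z),Y,Z],1)
print("turn",np.degrees(cv2.Rodrigues(t@R.T)[0].ravel()).round(1))
W=Ri.T@[-.155,-.075]+p0; print((W-read_state()["tool_pos"][:2]).round(4))
E
```

```text
[-0.1097 -0.1356]
[-0.1093 -0.0037]
[-0.0031 -0.1374]
back stop edge [ 0.0002 -0.1406] [-0.0012 -0.3266]
turn [-1.3 -7.1 45.9]
[0.1015 0.1846]
```

```bash
python3 - <<'E'
from h import *
b,d=read_camera("top")
for t in ["spare_vial","beaker","bottle"]: print(t,[(round(r["score"],2),world("top",r["xyz"]).round(4)) for r in spot_in("top",t)[:2]])
s=read_state();print(s["time"],s["wrist_force"].round(2)); print(finish_job())
E
```

```text
spare_vial [(0.74, array([ 0.6324, -0.0998,  0.0466]))]
beaker [(0.96, array([0.6359, 0.3368, 0.0471]))]
bottle [(0.93, array([0.4615, 0.3485, 0.0823]))]
21.75 [-0.66 -0.45 -0.32]
the job is handed in; nothing more can be done
None
```

I pushed the rack against both stops and handed the job in at about 21.8 s; no verdict was reported. With open fingers I first pushed its front face, which squared it against the back stop until the tool stalled at about 11 N. Then I pushed its right face along to the side stop until it stalled at about 13 N, and pulled the arm back, clear of everything.

**Rack:** in the final top view its front corners are at x = -109.7 and -109.3 mm (seated: -110) and its right front corner is at y = -135.6 mm (seated: -136). The front edge is within about 0.2° of square. Two points were less clear:
- **Back-right corner:** it read x = -3.1 mm where it should be 0. It shows white on white against the stop, so I put that down to a bad pixel pick.
- **Left front corner:** it read y = -3.7 mm where it should be 0, for the same reason.

I did not make a second confirming nudge against the back stop.

**Other things:** the beaker and bottle were found within about 3 mm of where they started, which is detector noise. In the last check the network reported a wrong spot for the spare vial, at deck height and away from where it stands. That leaves its final place unconfirmed. It stood at the same place in the views taken during the side push, and the path I planned stayed well away from it.

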